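Hold down the collar of a spice carousel for pinning

ROBOT

A 6-joint arm with a two-finger parallel gripper is mounted at the origin on a cart in front of the work surface, level with it; the furniture and walls round the work are solid. World frame = base frame: x ahead of the robot, y to its left, z up, the work surface at z = 0. Lengths are in m, angles in degrees, forces in N, time in s.
With the tool pointing down it reaches from about 0.275 to 0.775 m from the base axis. Payload 14.6 kg.
Tool frame: the origin (TCP) lies at the very end of the fingers, on their centre line; the grasp point (between the pads) lies 19 mm behind it (robot.pinch_z is the distance from the TCP to the grasp point, in m); z points along the fingers, y is the line along which they close (so a half turn about z gives the same grasp; the last joint's range is limited). The gripper opens to 85 mm and grips with 20 to 120 N. Pads are 22 mm wide; open, the fingers measure 114 mm over their backs; the gripper's body (76 mm by 85 mm) begins 54 mm behind the grasp point. The pads swing forward as they close: fully open they stand 13 mm farther back than shut.
Start: joints at [-80.117, 15.075, -2.767, 72.158, 0, 81.102], TCP at [0.169, -0.497, 0.231] pointing down, gripper open.
Joint ranges: [-151.79, 151.79], [-50.71, 97.33], [-67.44, 78.34], [-121.81, 120.89], [-77.56, 73.72], [-180, 180]. Speed limits (degrees/s): [108.29, 108.29, 147.25, 159.86, 180, 180].

INTERFACE

Orientations are given as [roll, pitch, yaw] about the fixed x, y, z axes, in that order (R = Rz(yaw) Ry(pitch) Rx(roll)).
In Python, from rig import robot gives the robot as it stands.
- The arm moves only by the tool arm_command, never from a script. Its argument "plan" is a list of rows, each a list of 5 numbers: the shift along the world's x, y, z in units of 40 mm (1.0 is 40 mm), then the turn about the world's z in rad, then the opening, from -1 (shut) to 1 (fully open). A call has 1 to 20 rows; each row is the pose to reach, as a shift and turn from the pose commanded when the call began; what a row does not reach only later rows make up. A row lasts 1/10 s, in which the tool goes at most 50 mm and 8.59 degrees, less where a joint would pass 70% of its speed; a pose out of reach is approached as far as the arm can. A call with a gripper value outside its range is refused whole. The fingers move at their own pace and stop on an object; the grip force is fixed at half the most. Time passes only in rows, so rows that repeat a pose let the fingers close. It gives the time, the measured TCP pose, the force, the opening and the grip force at its end, in the units of the state.
- robot.sense(): the state, without advancing time (a new reading comes with each control period).
- robot.get_image(name): name is "scene" or "top"; returns (picture, depth): 400x640x3 uint8, blue, green, red; 400x640 float32, m along the optical axis (not along the pixel's ray), 0 where there is no reading.
- robot.camera_params(name): a dict with "vfov" (degrees; the focal length in pixels is half the picture's height over the tangent of half this angle, whatever the lens; pixels are square), "cx", "cy" (the principal point, pixels), "extrinsics" (4x4, takes a point from camera to world coordinates). Camera axes: x right, y up, looking along -z (the intrinsics and any distortion apply to the point x, -y, -z); pixel columns grow to the right and rows downward; lengths in m; the calibration is good to about 2 mm. A picture is of the moment at which its call begins. camera_params takes no time and is no camera call.
- robot.hand_in(): hands the job in; it is judged then, once.
The state is a dict: "time": time; "qpos": joint angles; "dq": joint speeds; "effort": joint torques, N m; "tool_pos": TCP position; "tcp_rot": TCP orientation; "contact_force": force on the tool from outside, world axes, zero at the start; "ft_torque": the same for the moment, N m; "width": finger opening in m; "grasp_force": force on a finger pad.
Only numpy, scipy, OpenCV 4.12 (cv2) and the standard library are available. Lean on these libraries where they do the work, as an engineer would, in place of code of your own. Each camera call takes 0.05 s, during which the arm holds its last target. There are 200 camera calls.

TASK

Be my third hand on the spice carousel: thread the wide wooden hub ring down the post, fully home on the sprung seat, and let go of it, then thread the narrower metal collar on top. Keep gripping the collar and press it down with a steady push of about 8 N, so that the seat goes down about half its travel and never bottoms out. Finish while still holding and pressing, so that I can pin it, and leave the other kitchen things where they are.

Things in the scene. Friction and masses are not known exactly. Their poses are not given: they have to be found in the camera images.
- stand: carousel base, fixed to the worktop: round wooden foot 120 mm across and 12 mm high with an upright steel post of 14 mm diameter at its centre. Origin: centre of the foot's underside, on the worktop; z up along the post. A dark cross hole, 4.4 mm wide, goes through the post 94 mm above the worktop
- post_tip (a point): centre of the post's top, 125 mm above the worktop; the top 17 mm taper from 14 to 6 mm diameter
- seat_top (a point): centre of the upper face of the sprung seat, a steel disc of 52 mm diameter round the post, 45 mm above the worktop when not loaded; it moves down with the seat
- seat (a joint): how far the sprung seat is pushed down, in m: 0 when free, 0.018 at its lower stop (bottomed out). The spring takes 0.9 N per mm, and about 0.6 N to start it moving; the weight of the wooden ring alone sinks it by about 0.5 mm. A push of 8 N on the collar brings it to about 9.5 mm
- hub_ring: wide ring of light wood, 62 mm outer diameter, 26 mm high, 20 mm hole right through, about 0.12 kg, lying flat on the worktop, to the left or to the right of the stand. Origin: centre of its underside; z up along its axis. Goes on first
- collar: narrow ring of plain aluminium, 42 mm outer diameter, 26 mm high, 20 mm hole right through, about 0.10 kg, lying flat on the worktop on the other side of the stand. Origin: centre of its underside; z up along its axis. Goes on second; when it rests on the seated hub ring, its underside is about 70 mm above the worktop
- mug_1: small green mug, 64x89x48 mm, bystander; origin: centre of underside
- tomato: tomato, about 57 mm across and 62 mm high, bystander; origin: centre of underside
- salt_shaker: small salt shaker, 44 mm across, 90 mm high, bystander; origin: centre of underside
- teaspoon: teaspoon, 130x27x11 mm, lying in front of the stand, bystander; origin: centre of underside
- tin_1: low round tin, 87 mm across, 40 mm high, bystander; origin: centre of underside; stands at the back right

How it is judged (in metres and radians):
On the way:
1. the wooden hub ring is threaded on the post, home on the seat, and released (horizontal distance between hub_ring and post_tip below 0.006 m and z of hub_ring in the frame of seat_top between -0.003 and 0.003 m and angle between hub_ring's own z axis and vertical below 0.1 rad and contact force between each of the arm, collar and hub_ring below 0.1 N), for 0.2 s.
At the end, for the whole second after the job is handed in: Hub ring within 3 mm of the seat; collar within 3.5 mm of the hub ring; both centred within 6 mm, tilted under 0.1 and 0.12 rad; fingers holding the collar, pressing it still on the hub ring with 5 to 12 N, seat 5 to 15 mm down, through the last second (horizontal distance between each of hub_ring, collar and post_tip below 0.006 m and z of hub_ring in the frame of seat_top between -0.003 and 0.003 m and angle between hub_ring's own z axis and vertical below 0.1 rad and z of collar in the frame of hub_ring between 0.0225 and 0.0295 m and angle between collar's own z axis and vertical below 0.12 rad and contact force between collar and hub_ring between 5 and 12 N and value of joint seat between 0.005 and 0.015 m and contact force between the fingers and collar above 2 N and linear speed of collar below 0.01 m/s); the arm keeps its last pose, push and grip.
It fails at once if the sprung seat is bottomed out (17 mm or more) (value of joint seat above 0.017 m).
It fails at once if a bystander (mug, tomato, salt shaker, teaspoon or tin) is moved by more than 30 mm (distance of any of mug_1, tomato, salt_shaker, teaspoon, tin_1 from where it was at the start of the episode above 0.03 m).
It also fails if it takes over 58 s, if anything falls off the work surface, if the arm or the gripper's body presses on something with over 40 N, if the wrist force passes 120 N, or if a joint passes its speed limit or range.

## Working session

There is one attempt and no reset: what is moved stays moved. The work goes in short steps, Python scripts to look and compute and a tool call to move; the robot and the scene stay as the last step left them, time stands still between calls to the robot, and variables do not carry over. Pictures are saved under pics/ and viewed, at most 10 in all, crops included, and the job is handed in when it is done.

Besides the shell and the picture viewer there is one more tool, called after ">>>" as name(argument=value, ...), one argument or row to a line, values as JSON. arm_command: Moves the arm, as the interface text tells. Its arguments: {"type":"object","properties":{"plan":{"type":"array","items":{"type":"array","items":{"type":"number"}}}},"required":["plan"]}

```bash
mkdir -p pics; ls; cat > h.py <<'E'
import numpy as np, cv2
from rig import robot
def grab(n):
    im,d=robot.get_image(n); p=robot.camera_params(n); return im,d,p
def world(d,p):
    h,w=d.shape; f=h/2/np.tan(np.radians(p["vfov"])/2)
    v,u=np.mgrid[:h,:w]
    P=np.stack([(u-p["cx"])/f*d,-(v-p["cy"])/f*d,-d,np.ones_like(d)],-1)
    W=(P@np.array(p["extrinsics"]).T)[...,:3]; W[d<=0]=np.nan
    return W
E
python3 - <<'E'
from h import *
for n in("top","scene"):
    im,d,p=grab(n); cv2.imwrite(f"pics/{n}0.png",im); np.savez(f"{n}0.npz",W=world(d,p),im=im)
    print(n,{k:p[k] for k in p})
print(robot.sense())
E
```

```text
pics
top {'vfov': 48.13341480116175, 'cx': 316.69081491667606, 'cy': 202.80360898183176, 'extrinsics': array([[-1.66338353e-04,  9.98217296e-01, -5.96841908e-02,
         4.73195583e-01],
       [-9.99936546e-01,  5.06250100e-04,  1.12538244e-02,
         7.60589831e-03],
       [ 1.12639773e-02,  5.96822756e-02,  9.98153870e-01,
         1.27805379e+00],
       [ 0.00000000e+00,  0.00000000e+00,  0.00000000e+00,
         1.00000000e+00]])}
scene {'vfov': 42.80675137760493, 'cx': 319.4005462568897, 'cy': 201.17760882907407, 'extrinsics': array([[-0.69086786,  0.54543057, -0.47455989, -0.22786485],
       [-0.72277692, -0.53665343,  0.43542694,  0.69889106],
       [-0.01717903,  0.64382342,  0.76498123,  1.34095952],
       [ 0.        ,  0.        ,  0.        ,  1.        ]])}
{'time': 0.1, 'qpos': array([-8.01165367e+01,  1.50969285e+01, -2.79969486e+00,  7.21573091e+01,
       -9.17870051e-04,  8.11035486e+01]), 'dq': array([-0.03817664, -0.03888899,  0.12002366,  0.06689974, -0.04023277,
        0.00099543]), 'effort': array([ 3.81950798e-03, -6.38577676e+01,  3.85061967e+01,  9.94502159e-03,
       -4.07564107e-05,  7.23965911e-06]), 'tool_pos': array([ 0.16897877, -0.49681392,  0.23086839]), 'tcp_rot': array([-1.79946574e+02, -7.43378944e-03,  1.87799117e+01]), 'contact_force': array([-0.40829173,  0.51606863,  0.38628603]), 'ft_torque': array([0.01627084, 0.04512016, 0.00977902]), 'grasp_force': 0.0, 'width': 0.0850363306096566}
```

View pics/top0.png

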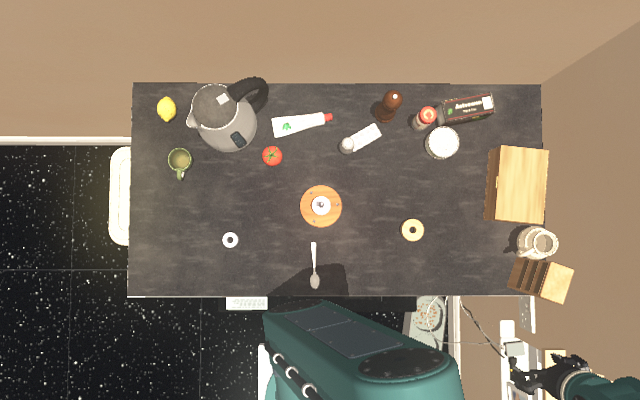

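View pics/scene0.png

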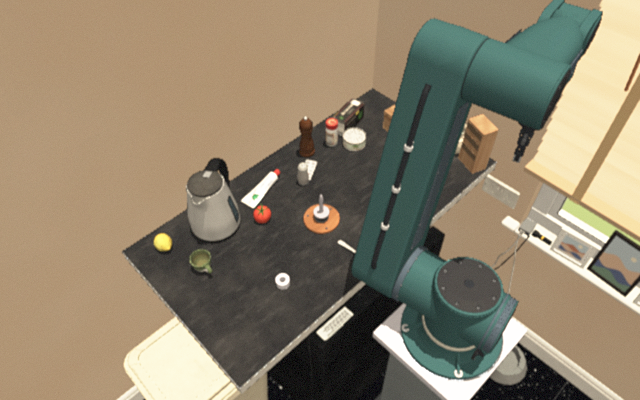

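The top view shows the stand at (321,206), the wooden ring at (412,230) on the robot's right, the collar at (230,240) on its left, and the spoon at (314,265). In the scene view the collar is at (282,281) and the stand at (322,216), while the ring is hidden by the arm.

```bash
cat >> h.py <<'E'
def top_ring(W,uv,zlo,zhi,r=28):
    u,v=uv; S=W[v-r:v+r,u-r:u+r].reshape(-1,3)
    S=S[(S[:,2]>zlo)&(S[:,2]<zhi)]
    c,rad=cv2.minEnclosingCircle(S[:,:2].astype(np.float32))
    return np.r_[c,rad,np.median(S[:,2]),len(S)].round(4), S
E
python3 - <<'E'
from h import *
W=np.load("top0.npz")["W"]
for n,uv,a,b in(("ring",(412,230),.02,.034),("collar",(230,240),.02,.034),("foot",(321,206),.006,.02),("seat",(321,206),.035,.055),("post",(321,206),.09,.14)):
    t,S=top_ring(W,uv,a,b); print(n,t,S.mean(0).round(4))
print("table",np.nanmedian(W[215:225,360:380,2]))
W=np.load("scene0.npz")["W"]
for n,uv,a,b in(("collar",(282,281),.02,.034),("foot",(322,216),.006,.02),("seat",(322,216),.035,.055),("post",(322,205),.07,.14)):
    t,S=top_ring(W,uv,a,b); print(n,t,S.mean(0).round(4))
E
```

```text
ring [ 4.748e-01 -2.734e-01  3.160e-02  2.630e-02  3.470e+02] [ 0.4742 -0.2732  0.0264]
collar [4.467e-01 2.361e-01 2.100e-02 2.610e-02 1.400e+02] [0.4466 0.236  0.0262]
foot [ 5.478e-01 -1.760e-02  1.008e-01  1.230e-02  1.134e+03] [ 0.5413 -0.0168  0.0123]
seat [ 5.414e-01 -1.650e-02  2.560e-02  4.550e-02  2.430e+02] [ 0.541  -0.0166  0.0455]
post [ 5.411e-01 -1.680e-02  6.700e-03  1.162e-01  2.500e+01] [ 0.5406 -0.0168  0.1159]
table 0.0007498332317774636
collar [4.444e-01 2.405e-01 2.320e-02 2.440e-02 1.100e+02] [0.4446 0.2415 0.0249]
foot [ 5.539e-01 -2.620e-02  1.380e-01  1.090e-02  6.140e+02] [ 0.5338 -0.0071  0.0111]
seat [ 5.404e-01 -1.140e-02  2.750e-02  4.350e-02  1.390e+02] [ 0.5384 -0.0094  0.0437]
post [ 5.389e-01 -1.180e-02  8.000e-03  9.760e-02  5.100e+01] [ 0.5391 -0.0105  0.0967]
```

>>> arm_command(
  plan=[
    [1.0,0.75,-0.4,0,1],
    [2.0,1.5,-0.8,0,1],
    [3.0,2.25,-1.3,0,1],
    [4.0,3.0,-1.7,0,1],
    [5.0,3.7,-2.2,0,1],
    [6.0,4.45,-2.7,0,1],
    [7.0,5.2,-3.1,0,1],
    [7.61,5.65,-3.5,0,1],
    [7.61,5.65,-3.5,0,1],
    [7.61,5.65,-3.5,0,1],
    [7.61,5.65,-4.3,0,1],
    [7.61,5.65,-5.0,0,1],
    [7.61,5.65,-5.52,0,1],
    [7.61,5.65,-5.52,0,1],
    [7.61,5.65,-5.52,0,1],
  ],
)

```text
time: 1.6
tool_pos: [0.473, -0.272, 0.0114]
tcp_rot: [180.0, -0.0, 18.7]
contact_force: [0.4, 0.0, 0.6]
width: 0.0854
grasp_force: 0.0
```

>>> arm_command(
  plan=[
    [0,0,0,0,0],
    [0,0,0,0,0],
    [0,0,0,0,0],
    [0,0,0,0,0],
    [0,0,0,0,-0.2],
    [0,0,0,0,-0.2],
    [0,0,0,0,-0.2],
    [0,0,0,0,-0.2],
    [0,0,0,0,-0.2],
    [0,0,0,0,-0.2],
  ],
)

```text
time: 2.6
tool_pos: [0.4739, -0.2718, 0.0125]
tcp_rot: [179.8, -0.1, 18.8]
contact_force: [-4.9, 1.8, 20.8]
width: 0.0592
grasp_force: 59.6
```

```bash
python3 -c "
from rig import robot
s=robot.sense();print(s['qpos'].round(1),s['tool_pos'],s['tcp_rot'],s['width'],s['grasp_force'])"
```

```text
[-38.4  26.2 -22.4  41.2  -0.  122.8] [ 0.47392234 -0.27181511  0.012512  ] [ 1.79848587e+02 -5.59405649e-02  1.87886320e+01] 0.05923645967576269 59.608505330979824
```

>>> arm_command(
  plan=[
    [0,0,0,0,1],
    [0,0,0,0,1],
    [0,0,0,0,1],
    [0,0,0,0,1],
    [0,0,0,0,1],
    [0,0,0,1.57,1],
    [0,0,0,1.57,1],
    [0,0,0,1.57,1],
    [0,0,0,1.57,1],
    [0,0,0,1.57,1],
    [0,0,0,1.57,1],
    [0,0,0,1.57,1],
    [0,0,0,1.57,1],
    [0,0,0,1.57,1],
    [0,0,0,1.57,1],
    [0,0,0,1.57,1],
    [0,0,0,1.57,1],
  ],
)

```text
time: 4.3
tool_pos: [0.4734, -0.271, 0.0104]
tcp_rot: [-180.0, -0.0, 108.8]
contact_force: [-0.0, 0.4, 0.0]
width: 0.0854
grasp_force: 0.0
```

>>> arm_command(
  plan=[
    [0,0,0,0,-0.2],
    [0,0,0,0,-0.2],
    [0,0,0,0,-0.2],
    [0,0,0,0,-0.2],
    [0,0,0,0,-0.2],
    [0,0,0,0,-0.2],
    [0,0,0,0,-0.2],
    [0,0,0,0,-0.2],
    [0,0,0,0,-0.2],
  ],
)

```text
time: 5.2
tool_pos: [0.4735, -0.2711, 0.0113]
tcp_rot: [180.0, 0.0, 108.6]
contact_force: [-3.3, 3.3, 14.9]
width: 0.0594
grasp_force: 61.1
```

>>> arm_command(
  plan=[
    [0,0,0,0,1],
    [0,0,0,0,1],
    [0,0,0,0,1],
    [0,0,0,0,1],
    [0,0,0,0,1],
    [0,0,0,0,1],
    [0,0,1,0,1],
    [0,0,2,0,1],
    [0,0,3,0,1],
    [0,0,4,0,1],
    [-1,-1,4,0,1],
    [-2,-2,4,0,1],
    [-3,-3,4,0,1],
    [-4,-4,4,0,1],
    [-4,-4,4,0,1],
    [-4,-4,4,0,1],
    [-4,-4,4,0,1],
  ],
)

```text
time: 6.9
tool_pos: [0.3131, -0.4311, 0.1704]
tcp_rot: [180.0, -0.0, 108.7]
contact_force: [-0.0, 0.3, -0.2]
width: 0.0855
grasp_force: 0.0
```

```bash
python3 - <<'E'
from h import *
for n in("top","scene"):
    im,d,p=grab(n); cv2.imwrite(f"pics/{n}1.png",im); W=world(d,p)
    for k,uv,a,b in(("ring",(412,230),.02,.034),("seat",(321,206),.035,.055)) if n=="top" else (("ring",(390,230),.02,.034),("seat",(322,216),.035,.055)):
        t,S=top_ring(W,uv,a,b); print(n,k,t,S.mean(0).round(4))
s=robot.sense();print(s["tool_pos"],s["tcp_rot"],s["time"],s["qpos"].round(1))
E
```

```text
top ring [ 4.749e-01 -2.722e-01  3.110e-02  2.620e-02  3.420e+02] [ 0.4742 -0.2723  0.0261]
top seat [ 5.413e-01 -1.650e-02  2.560e-02  4.570e-02  2.430e+02] [ 0.541  -0.0166  0.0456]
scene ring [ 0.  0.  0. nan  0.] [nan nan nan]
scene seat [ 5.393e-01 -1.500e-02  2.920e-02  4.330e-02  1.410e+02] [ 0.5383 -0.0097  0.0433]
[ 0.31396192 -0.43039726  0.17045579] [ 1.79990417e+02 -1.45793447e-02  1.08776949e+02] 7.0 [-62.7  17.3  -9.2  63.5   0.    8.6]
  return _methods._mean(a, axis=axis, dtype=dtype,
  ret = ret.dtype.type(ret / rcount)
<stdin>:5: RuntimeWarning: Mean of empty slice.
  ret = um.true_divide(
```

>>> arm_command(
  plan=[
    [1,1,0,0,1],
    [2,2,0,0,1],
    [3,3,0,0,1],
    [4,4,0,0,1],
    [4,4,0,0,1],
    [4,4,-1,0,1],
    [4,4,-2,0,1],
    [4,4,-3,0,1],
    [4,4,-4,0,1],
    [4,4,-4,0,1],
    [4,4,-4,0,-0.2],
    [4,4,-4,0,-0.2],
    [4,4,-4,0,-0.2],
    [4,4,-4,0,-0.2],
    [4,4,-4,0,-0.2],
    [4,4,-4,0,-0.2],
    [4,4,-4,0,-0.2],
    [4,4,-4,0,-0.2],
    [4,4,-4,0,-0.2],
  ],
)

```text
time: 8.9
tool_pos: [0.4746, -0.2713, 0.0133]
tcp_rot: [179.9, 0.1, 108.8]
contact_force: [-2.2, 4.3, 13.2]
width: 0.0589
grasp_force: 61.3
```

>>> arm_command(
  plan=[
    [0,0,1,0,-0.2],
    [0,0,2,0,-0.2],
    [0,0,3,0,-0.2],
    [0,0,3.75,0,-0.2],
    [0.2,1,3.75,0,-0.2],
    [0.5,2,3.75,0,-0.2],
    [0.8,3,3.75,0,-0.2],
    [1.0,4,3.75,0,-0.2],
    [1.3,5,3.75,0,-0.2],
    [1.55,6,3.75,0,-0.2],
    [1.66,6.39,3.75,0,-0.2],
    [1.66,6.39,3.75,0,-0.2],
    [1.66,6.39,3.75,0,-0.2],
  ],
)

```text
time: 10.2
tool_pos: [0.5401, -0.0156, 0.1619]
tcp_rot: [179.9, 0.1, 108.8]
contact_force: [-0.4, 0.1, -0.7]
width: 0.0588
grasp_force: 65.7
```

```bash
python3 - <<'E'
from h import *
im,d,p=grab("scene"); np.savez("scene2.npz",W=world(d,p)); c=im[120:300,220:440]
cv2.imwrite("pics/s2.png",cv2.resize(c,None,fx=3,fy=3,interpolation=cv2.INTER_CUBIC))
s=robot.sense();print(s["tool_pos"],s["tcp_rot"],s["time"],s["qpos"].round(1),s["width"],s["contact_force"],s["ft_torque"])
E
```

```text
[ 0.53995202 -0.0160738   0.16162044] [1.79925110e+02 5.92119369e-02 1.08724914e+02] 10.25 [-10.3  18.2  -9.2  62.4  -0.   60.9] 0.05879510253653634 [-0.47971067 -0.88197874 -0.89342952] [ 0.00506059 -0.00234354 -0.03278218]
```

View pics/s2.png

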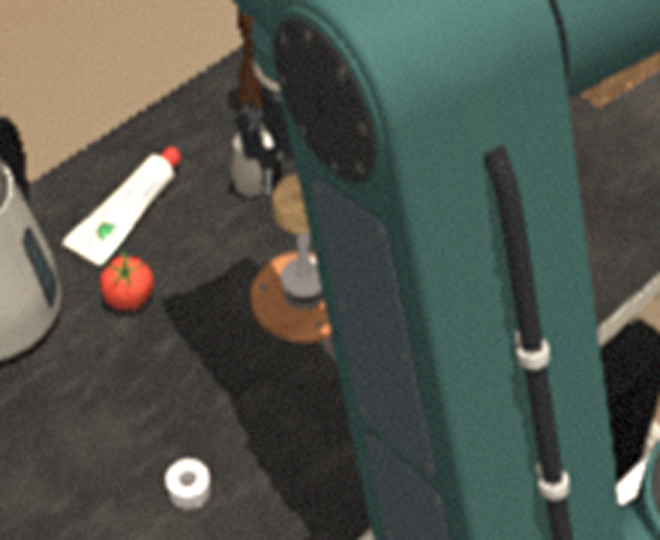

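The ring is held level above the post, partly hidden behind the arm, at about (290,205) in the crop. The post is directly below it at (302,250).

>>> arm_command(
  plan=[
    [0,0,-0.25,0,-0.2],
    [0,0,-0.5,0,-0.2],
    [0,0,-0.75,0,-0.2],
    [0,0,-1.0,0,-0.2],
    [0,0,-1.2,0,-0.2],
    [0,0,-1.2,0,-0.2],
  ],
)

```text
time: 10.85
tool_pos: [0.5392, -0.0154, 0.1112]
tcp_rot: [-179.9, -0.1, 108.7]
contact_force: [0.2, -1.1, -2.5]
width: 0.0586
grasp_force: 65.7
```

>>> arm_command(
  plan=[
    [0,0,-0.25,0,-0.2],
    [0,0,-0.5,0,-0.2],
    [0,0,-0.75,0,-0.2],
    [0,0,-1.0,0,-0.2],
    [0,0,-1.2,0,-0.2],
    [0,0,-1.3,0,-0.2],
    [0,0,-1.3,0,-0.2],
    [0,0,-1.3,0,-0.2],
  ],
)

```text
time: 11.65
tool_pos: [0.54, -0.0155, 0.0607]
tcp_rot: [180.0, 0.0, 108.7]
contact_force: [-0.2, 0.2, -1.7]
width: 0.0584
grasp_force: 65.7
```

>>> arm_command(
  plan=[
    [0,0,0,0,1],
    [0,0,0,0,1],
    [0,0,0,0,1],
    [0,0,0,0,1],
    [0,0,0,0,1],
    [0,0,0,0,1],
    [0,0,0.5,0,1],
    [0,0,1.2,0,1],
    [0,0,2.0,0,1],
    [0,0,2.7,0,1],
    [-0.3,1,2.7,0,1],
    [-0.7,2,2.7,0,1],
    [-1.1,3,2.7,0,1],
    [-1.5,4,2.7,0,1],
    [-1.9,5,2.7,0,1],
    [-2.36,6.31,2.0,0,1],
    [-2.36,6.31,1.5,0,1],
    [-2.36,6.31,1.5,0,1],
  ],
)

```text
time: 13.45
tool_pos: [0.4432, 0.2379, 0.1182]
tcp_rot: [-179.8, -0.0, 108.9]
contact_force: [0.6, -0.9, 0.0]
width: 0.0853
grasp_force: 0.0
```

```bash
python3 - <<'E'
from h import *
im,d,p=grab("top"); W=world(d,p)
for k,a,b in(("ring",.06,.08),("post",.09,.14)):
    t,S=top_ring(W,(321,206),a,b); print(k,t,S.mean(0).round(4))
im=np.hstack([im[150:270,240:400],grab("scene")[0][150:270,240:400]])
cv2.imwrite("pics/s3.png",cv2.resize(im,None,fx=2.5,fy=2.5,interpolation=cv2.INTER_CUBIC))
s=robot.sense();print(s["tool_pos"],s["tcp_rot"],s["time"],s["qpos"].round(1),s["contact_force"])
E
```

```text
ring [ 5.409e-01 -1.710e-02  3.080e-02  7.100e-02  3.610e+02] [ 0.5408 -0.0167  0.071 ]
post [ 5.415e-01 -1.690e-02  7.100e-03  1.173e-01  2.500e+01] [ 0.5406 -0.0168  0.1159]
[0.44544731 0.23668124 0.12082468] [-1.79966912e+02  1.23425669e-02  1.08760992e+02] 13.55 [ 18.7  16.6 -18.5  54.9  -0.   90. ] [ 0.90610626 -0.48021775  0.76674402]
```

View pics/s3.png

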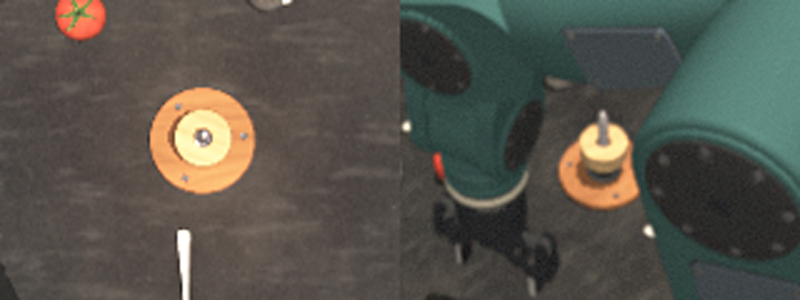

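The left half (top view) shows the ring centred on the stand around the post at (203,137). The depth puts its top at 71 mm, so it is home. The spoon is untouched.

>>> arm_command(
  plan=[
    [0,0,-1,0,1],
    [0,0,-2,0,1],
    [0,0,-2.75,0,1],
    [0,0,-2.75,0,1],
    [0,0,-2.75,0,1],
    [0,0,-2.75,0,-0.6],
    [0,0,-2.75,0,-0.6],
    [0,0,-2.75,0,-0.6],
    [0,0,-2.75,0,-0.6],
    [0,0,-2.75,0,-0.6],
    [0,0,-2.75,0,-0.6],
    [0,0,-2.75,0,-0.6],
    [0,0,-2.75,0,-0.6],
    [0,0,-2.75,0,-0.6],
    [0,0,-2.75,0,-0.6],
  ],
)

```text
time: 15.05
tool_pos: [0.4461, 0.2371, 0.012]
tcp_rot: [179.9, 0.0, 108.7]
contact_force: [-5.0, -2.5, 20.5]
width: 0.0399
grasp_force: 57.8
```

>>> arm_command(
  plan=[
    [0,0,1,0,-0.6],
    [0,0,2,0,-0.6],
    [0,0,3,0,-0.6],
    [0,0,3.8,0,-0.6],
    [0.4,-1,3.8,0,-0.6],
    [0.75,-2,3.8,0,-0.6],
    [1.1,-3,3.8,0,-0.6],
    [1.5,-4,3.8,0,-0.6],
    [1.9,-5,3.8,0,-0.6],
    [2.25,-6,3.8,0,-0.6],
    [2.36,-6.31,3.8,0,-0.6],
    [2.36,-6.31,3.8,0,-0.6],
    [2.36,-6.31,3.8,0,-0.6],
    [2.36,-6.31,3.8,0,-0.6],
    [2.36,-6.31,3.8,0,-0.6],
  ],
)

```text
time: 16.55
tool_pos: [0.5395, -0.0143, 0.1627]
tcp_rot: [180.0, -0.0, 108.8]
contact_force: [-0.3, 0.7, -1.0]
width: 0.0394
grasp_force: 61.6
```

```bash
python3 - <<'E'
from h import *
im=grab("scene")[0][130:250,260:380]
cv2.imwrite("pics/s4.png",cv2.resize(im,None,fx=4,fy=4,interpolation=cv2.INTER_CUBIC))
for i in range(4): s=robot.sense();print(s["tool_pos"],s["time"],s["contact_force"].round(2)); robot.get_image("top")
print(s["tcp_rot"],s["width"])
E
```

```text
[ 0.53954781 -0.01449963  0.16263358] 16.6 [ 0.35  0.26 -1.43]
[ 0.53964994 -0.01467125  0.16261902] 16.65 [-0.13  0.07 -1.79]
[ 0.53967206 -0.01481854  0.16259415] 16.7 [-0.08  0.12 -1.45]
[ 0.53973953 -0.01497403  0.16254262] 16.75 [-0.85  0.51 -1.4 ]
[ 1.79995774e+02 -3.03822613e-04  1.08775742e+02] 0.039369003137298374
```

View pics/s4.png

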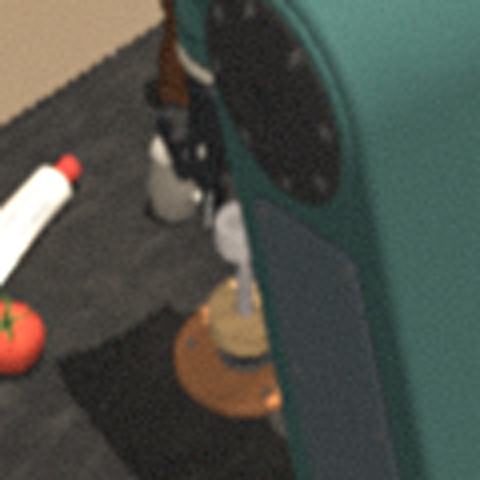

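The collar is held upright over the post, at about (235,235) in the crop, with the post tip right below it.

>>> arm_command(
  plan=[
    [0,0,-0.25,0,-0.6],
    [0,0,-0.5,0,-0.6],
    [0,0,-0.75,0,-0.6],
    [0,0,-1.0,0,-0.6],
    [0,0,-1.25,0,-0.6],
    [0,0,-1.5,0,-0.6],
    [0,0,-1.7,0,-0.6],
    [0,0,-1.8,0,-0.6],
    [0,0,-1.85,0,-0.6],
    [0,0,-1.85,0,-0.6],
    [0,0,-1.85,0,-0.6],
    [0,0,-1.85,0,-0.6],
  ],
)

```text
time: 18.0
tool_pos: [0.54, -0.0155, 0.0888]
tcp_rot: [180.0, 0.0, 108.7]
contact_force: [-0.2, -0.1, -1.5]
width: 0.0399
grasp_force: 61.6
```

>>> arm_command(
  plan=[
    [0,0,-0.05,0,-0.6],
    [0,0,-0.1,0,-0.6],
    [0,0,-0.15,0,-0.6],
    [0,0,-0.2,0,-0.6],
    [0,0,-0.2,0,-0.6],
    [0,0,-0.2,0,-0.6],
    [0,0,-0.2,0,-0.6],
  ],
)

```text
time: 18.7
tool_pos: [0.5398, -0.0155, 0.0806]
tcp_rot: [180.0, 0.0, 108.7]
contact_force: [-0.4, 0.2, 0.1]
width: 0.0394
grasp_force: 61.7
```

>>> arm_command(
  plan=[
    [0,0,-0.03,0,-0.6],
    [0,0,-0.06,0,-0.6],
    [0,0,-0.09,0,-0.6],
    [0,0,-0.12,0,-0.6],
    [0,0,-0.12,0,-0.6],
    [0,0,-0.12,0,-0.6],
    [0,0,-0.12,0,-0.6],
  ],
)

```text
time: 19.4
tool_pos: [0.5399, -0.0155, 0.0758]
tcp_rot: [180.0, 0.0, 108.7]
contact_force: [-1.1, -0.0, 5.5]
width: 0.0397
grasp_force: 62.1
```

>>> arm_command(
  plan=[
    [0,0,-0.02,0,-0.6],
    [0,0,-0.04,0,-0.6],
    [0,0,-0.04,0,-0.6],
    [0,0,-0.04,0,-0.6],
    [0,0,-0.04,0,-0.6],
    [0,0,-0.04,0,-0.6],
    [0,0,-0.04,0,-0.6],
    [0,0,-0.04,0,-0.6],
    [0,0,-0.04,0,-0.6],
    [0,0,-0.04,0,-0.6],
  ],
)

```text
time: 20.4
tool_pos: [0.5399, -0.0155, 0.0743]
tcp_rot: [180.0, 0.0, 108.7]
contact_force: [-1.9, -0.2, 6.5]
width: 0.0398
grasp_force: 62.3
```

```bash
python3 - <<'E'
from h import *
F=[];Z=[]
for i in range(12):
    im,d,p=grab("scene"); s=robot.sense(); F.append(s["contact_force"]); Z.append(s["tool_pos"][2])
print(np.mean(F,0).round(2),np.std(F,0).round(2),Z[0],Z[-1],s["tcp_rot"],s["time"],s["grasp_force"])
W=world(d,p); print("wood/collar z", )
cv2.imwrite("pics/s5.png",cv2.resize(im[150:250,260:380],None,fx=5,fy=5,interpolation=cv2.INTER_CUBIC))
E
```

```text
[-1.91  0.2   6.21] [0.48 0.47 0.4 ] 0.07427254009624629 0.07426838787344331 [1.79989161e+02 7.56518081e-03 1.08735482e+02] 21.0 62.263456508517265
wood/collar z
```

View pics/s5.png

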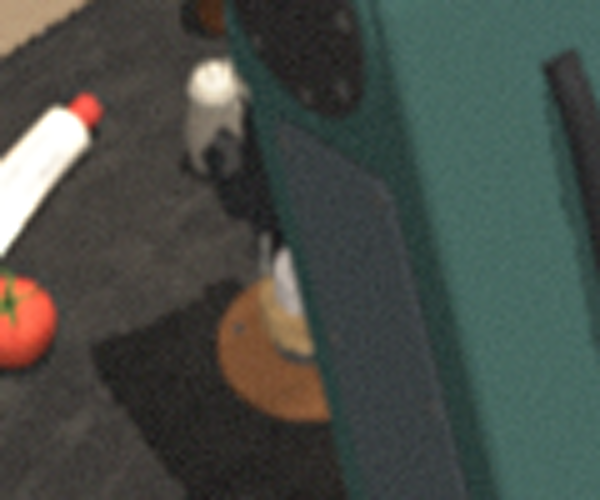

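The collar sits flat on the ring in the grip, at about (285,280). Allowing for the collar's weight, the push on the ring is about 7.6 N and steady, so I'm handing in.

```bash
python3 -c "
from rig import robot
print(robot.hand_in())"
```

```text
the job is handed in; nothing more can be done
None
```

I handed the job in at about 21 s with the hub ring seated and released, and the collar still gripped and pressing on it with about 7.6 N. I estimate the seat is about 9 mm down. The arm touched none of the other kitchen things. The hand-in returned no verdict.

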